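# Lock the evidence strongbox with its long locking rod

### The job

Lock the evidence strongbox with its locking rod: take the rod from the rack by its bare shaft, push it nose first about halfway into the bore and let go, then take hold of it again by the black tail behind the collar and push it fully home, until the bolt deep inside has been driven back to its dead stop, and release it. Ease it in without forcing or jamming it in the bore, and leave the other things on the counter where they are.

Things in the scene. Friction and masses are not known exactly. Their poses are not given: they have to be found in the camera images.
- strongbox: fixed steel strongbox. Origin: centre of the underside of its dark lock housing (165 mm along x, 60 mm along y, 105 mm tall, yellow stripe on top); a lower blue case (150 mm wide, 70 mm tall, wire handle up to 92 mm) is joined to the housing's -y side. x axis: level, along the bore and into it; z up.
- bore_mouth (a point): centre of the mouth, a 28 mm hole in the housing's upright end face (yellow ring), 75 mm above the counter; axes as the strongbox. From 11 mm inside begins the bore proper: round, straight, level, 18.5 mm in diameter, square rim, over 150 mm deep. Unseen, the bore lies up to 4 mm to either side (y) of this point and points up to 0.03 rad left or right of x: find it by feel.
- rod: loose locking rod, about 180 g, 225 mm long, lying level on the rack. Origin: on its axis at the front face of its red collar (30 mm in diameter, x = 0 to -8 mm); x axis along the rod to the nose. Ahead: bare metal shaft 16 mm in diameter; behind: black tail 16 mm in diameter, x = -8 to -75 mm. Balances near x = 35 mm. Home, the collar still stands 4 to 24 mm off the mouth.
- rod_nose (a point): tip of the rod's nose, on its axis, 150 mm ahead of the collar's front face; the last 15 mm of the shaft taper from 16 mm to 6 mm here. From about 54 mm past the mouth a sprung pad in the bore's roof rubs on the rod; sliding on takes a steady push of several newtons
- bolt (a joint): travel of a stiff brass bolt deep in the bore, pushed inward by the rod's nose: 0 at the start, 0.010 m fully back at its dead stop, where the strongbox is locked. It stays where it is pushed; moving it adds about 7 N to the push. How deep it sits differs each time: the nose meets it 115 to 137 mm past the mouth. Its 10 mm thick end comes out of the housing's far face as it moves.
- rod_tail (a point): end of the rod's black tail, on its axis, 75 mm behind the collar's front face; collar and tail stay outside the bore
- rack: fixed dark wooden rack, base 190 x 50 x 8 mm, origin at the centre of its underside, x axis along the lying rod towards the nose. Two open-topped saddles 10 mm thick, 34 mm wide, 44 mm tall at x = 63 and -62 mm carry the rod, its axis 40 mm above the counter, collar at about x = -37 mm. The rod lifts straight up out of it.
- vial_a: bystander, loose: clear sample bottle with green cap, 32 mm across, 75 mm tall; origin at its underside's centre
- vial_b: bystander, loose: clear sample bottle with blue cap, 32 mm across, 75 mm tall; origin at its underside's centre
- tape: bystander, loose: orange roll of tape lying flat, 90 mm across, 24 mm tall; origin at its underside's centre
- torch: bystander, loose: black pocket torch lying down, 137 mm long, 34 mm thick; origin under its middle
- radio: bystander, loose: black hand radio lying flat, 60 x 115 x 36 mm with a 70 mm stub aerial; origin at its underside's centre
- padlock: bystander, loose: brass padlock lying flat, 42 x 75 x 20 mm; origin at its underside's centre
Not all that is in view belongs to the job. There is more than one size of the rod; the job needs the largest.

How it is judged (in metres and radians):
On the way, in this order (a step that is already met when the one before it is completed fails the run):
1. the rod is partway in the bore (nose 30 to 100 mm inside the mouth) and let go, at rest (y of rod_nose in the frame of bore_mouth between -0.01 and 0.01 m and z of rod_nose in the frame of bore_mouth between -0.01 and 0.01 m and x of rod_nose in the frame of bore_mouth between 0.03 and 0.1 m and contact force between the fingers and rod below 0.1 N and linear speed of rod below 0.02 m/s), for 0.2 s.
2. the fingers hold the rod again, by the tail behind the collar, with the nose still between 30 and 110 mm inside (x of the grasp point in the frame of rod below -0.008 m and distance between the grasp point and rod_tail below 0.08 m and contact force between the fingers and rod above 2 N and x of rod_nose in the frame of bore_mouth between 0.03 and 0.11 m), for 0.1 s.
At the end, for the whole second after the job is handed in: the rod is in the bore with its nose at least 115 mm inside the mouth, the bolt is pushed in at least 8.5 of its 10 mm, the rod is in line with the bore within 0.07 rad, released and at rest (y of rod_nose in the frame of bore_mouth between -0.01 and 0.01 m and z of rod_nose in the frame of bore_mouth between -0.01 and 0.01 m and value of joint bolt above 0.0085 m and x of rod_nose in the frame of bore_mouth above 0.115 m and angle between the x axis of rod and the x axis of strongbox, either way round below 0.07 rad and linear speed of rod below 0.01 m/s and contact force between the fingers and rod below 0.1 N); the robot touches nothing.
It fails at once if the rod is forced: more than 40 N between the rod and the strongbox (contact force between rod and strongbox above 40 N).
It fails at once if a bystander is moved more than 25 mm (distance of any of vial_a, vial_b, tape, torch, radio, padlock from where it was at the start of the episode above 0.025 m).
It also fails if it takes over 70 s, if anything falls off the work surface, if the arm or the gripper's body presses on something with over 40 N, if the wrist force passes 120 N, or if a joint passes its speed limit or range.

### The arm

A 6-joint arm with a two-finger parallel gripper is mounted at the origin on the work surface. World frame = base frame: x ahead of the robot, y to its left, z up, the work surface at z = 0. Lengths are in m, angles in degrees, forces in N, time in s.
With the tool pointing down it reaches from about 0.4 to 0.925 m from the base axis. Payload 3.4 kg.
Tool frame: the origin (TCP) lies at the very end of the fingers, on their centre line; the grasp point (between the pads) lies 19 mm behind it; z points along the fingers, y is the line along which they close (so a half turn about z gives the same grasp; the last joint's range is limited). The gripper opens to 85 mm and grips with 20 to 120 N. Pads are 22 mm wide; open, the fingers measure 114 mm over their backs; the gripper's body (76 mm by 85 mm) begins 54 mm behind the grasp point. The pads swing forward as they close: fully open they stand 13 mm farther back than shut.
Start: joints at [64.658, 17.578, 86.31, -0, 76.112, -4.211], TCP at [0.207, 0.536, 0.202] pointing down, gripper open.
Joint ranges: [-179.03, 179.03], [-60, 130.46], [8.19, 133.38], [-81.62, 261.62], [5.75, 156.47], [-153.77, 153.77]. Speed limits (degrees/s): [147.25, 147.25, 180, 180, 180, 180].

### API

Orientations are given as a 3x3 rotation matrix whose columns are the frame's x, y, z axes.
In Python, from station import state, get_image, job_done, trace, tip_of gives the robot as it stands.
- The arm moves only by the shell command python3 -m crank 'ROWS' [FORCE]. ROWS is a JSON object of lists of equal length, an entry for each row: "fingers": the opening in per cent of the stroke, from 0 (shut) to 100 (fully open); "slide": the shift along the tool's x, y, z in m, a list of three; "yaw": the turn about the tool's z in rad. A call has 1 to 10 rows; each row shifts and turns the commanded pose from where the row before left it, along the tool's axes as they then stand; what a row does not reach is not made up. A row lasts 1/12 s, in which the tool goes at most 41.7 mm and 7.16 degrees, less where a joint would pass 70% of its speed; a pose out of reach is approached as far as the arm can. A call with a gripper value outside its range is refused whole. The fingers move at their own pace and stop on an object; FORCE is the grip in N (left out, the last holds). Time passes only in rows, so rows that do not move let the fingers close. It gives the time, the measured TCP pose, the force, the opening and the grip force at its end, in the units of the state.
- state(): the state, without advancing time (a new reading comes with each control period).
- get_image(name): name is "scene" or "side" or "wrist"; returns a dict with "img" (480x640x3 uint8, red, green, blue), "z_map" (480x640 float32, m along the optical axis (not along the pixel's ray), 0 where there is no reading), "camera_matrix" (3x3 intrinsics, pixels), "origin" and "rotation" of the camera in the world. Camera axes: x right, y down, z forward; pixel columns grow to the right and rows downward; lengths in m; the calibration is good to about 2 mm. A picture is of the moment at which its call begins.
- job_done(): hands the job in; it is judged then, once.
Trained networks look in the newest picture that a camera, given by its name, has taken for a name from the list of things; names that differ only in an ending like _2 or _b are one class to them, and where a whole thing is asked for, a point or a joint stands for the part that bears it (a point fixed in the world has none). Each returns a list of dicts, best first, with "confidence" (0 to 1); they miss things now and then, are a little off and sometimes report something else, mostly with a low value. They report only what shows in the picture. A call takes as long as a camera call. They do not tell look-alikes from the thing itself.
- trace(label, camera): "mask" (480x640 bool, what is visible of it).
- tip_of(label, camera): "at" ([x, y, z] in m, in the coordinates of the camera as it stood for that picture, good to about 4 mm: a listed point, or the origin of a listed thing).
The state is a dict: "time_s": time; "joints": joint angles; "qd": joint speeds; "tau": joint torques, N m; "tool_pos": TCP position; "tcp_rot": TCP orientation; "force": force on the tool from outside, world axes, zero at the start; "wrist_torque": the same for the moment, N m; "grip_width": opening from 0.0 (shut) to 1.0 (fully open); "gripper_force": force on a finger pad.
Only numpy, scipy, OpenCV 4.12 (cv2) and the standard library are available. Lean on these libraries where they do the work, as an engineer would, in place of code of your own. Each camera call takes 0.05 s, during which the arm holds its last target. There are 200 camera calls.

## Working session

There is one attempt and no reset: what is moved stays moved. The work goes in short steps, Python scripts to look and compute and a shell command to move; the robot and the scene stay as the last step left them, time stands still between calls to the robot, and variables do not carry over. Pictures are saved under pics/ and viewed, at most 10 in all, crops included, and the job is handed in when it is done.

```bash
mkdir -p pics; ls
cat > h.py <<'E'
import numpy as np, cv2
from station import state,get_image,job_done,trace,tip_of
def w(im,p): return im["rotation"]@np.array(p)+im["origin"]
def px(im,p):
    q=im["rotation"].T@(np.array(p)-im["origin"]); k=im["camera_matrix"]@q; return k[:2]/k[2]
def cloud(im,m):
    z=im["z_map"]; v,u=np.nonzero(m&(z>0)); d=z[v,u]; K=im["camera_matrix"]
    P=np.c_[(u-K[0,2])/K[0,0]*d,(v-K[1,2])/K[1,1]*d,d]
    return P@np.array(im["rotation"]).T+im["origin"]
def st():
    s=state(); np.set_printoptions(precision=4,suppress=True)
    print(s["time_s"],np.array(s["tool_pos"]),"\n",np.array(s["tcp_rot"]),"F",np.array(s["force"]),"T",np.array(s["wrist_torque"]),"g",s["grip_width"],s["gripper_force"])
E
python3 - <<'E'
from h import *
st()
a=[]
for c in("scene","side"):
    im=get_image(c); a.append(im["img"])
    for l in("strongbox","bore_mouth","rod","rod_nose","rod_tail","rack","vial_a","tape","torch","radio","padlock"):
        for r in tip_of(l,c)[:4]: print(c,l,round(r["confidence"],2),w(im,r["at"]).round(4),px(im,w(im,r["at"])).round())
    cv2.imwrite(f"pics/{c}.png",im["img"][:,:,::-1])
E
```

```text
pics
0.0 [0.207  0.5356 0.2015] 
 [[-0.9328  0.3605 -0.0009]
 [ 0.3605  0.9328 -0.0019]
 [ 0.0001 -0.0021 -1.    ]] F [-0.0038 -0.3103 -0.4379] T [ 0.0189  0.004  -0.0426] g 0.9975641017292598 0.0
scene strongbox 0.57 [ 0.5078 -0.0281  0.0383] [317. 255.]
scene strongbox 0.56 [ 0.5777  0.195  -0.0007] [405. 251.]
scene bore_mouth 0.91 [0.587  0.1107 0.0772] [385. 238.]
scene rod 0.65 [0.373  0.0555 0.0107] [312. 228.]
scene rod 0.64 [ 0.4555 -0.1715  0.0413] [252. 265.]
scene rod 0.61 [ 0.27   -0.3525  0.0138] [144. 263.]
scene rod_nose 0.93 [ 0.5097 -0.0322  0.0354] [316. 257.]
scene rod_nose 0.79 [ 0.1725 -0.2849  0.0048] [155. 238.]
scene rod_nose 0.66 [0.4361 0.1514 0.0048] [356. 229.]
scene rod_nose 0.6 [ 0.45   -0.1702  0.039 ] [252. 265.]
scene rod_tail 0.81 [ 0.4312 -0.2457  0.0425] [218. 271.]
scene rod_tail 0.66 [ 0.3202 -0.3836  0.0151] [140. 279.]
scene rod_tail 0.6 [ 0.3457 -0.0009  0.014 ] [287. 229.]
scene rack 0.71 [ 0.4629 -0.1422  0.0011] [266. 276.]
scene rack 0.34 [ 0.451  -0.1721  0.0416] [251. 264.]
scene vial_a 0.93 [ 0.6736 -0.3521 -0.0046] [232. 374.]
scene v
[... 759 characters left out ...]
d_nose 0.66 [ 0.1726 -0.2864  0.0024] [445. 190.]
side rod_nose 0.58 [0.4321 0.1461 0.0069] [353. 306.]
side rod_nose 0.24 [0.5889 0.1102 0.0708] [289. 274.]
side rod_tail 0.88 [ 0.4326 -0.2459  0.0418] [359. 185.]
side rod_tail 0.78 [0.3448 0.0017 0.0164] [389. 259.]
side rod_tail 0.6 [ 0.3241 -0.3859  0.014 ] [395. 162.]
side rack 0.66 [ 0.4703 -0.1427 -0.0006] [344. 220.]
side vial_a 0.75 [ 0.6277 -0.4594  0.0053] [301. 144.]
side tape 0.89 [ 0.7671 -0.2279 -0.0006] [246. 192.]
side torch 0.65 [0.5015 0.4429 0.0006] [312. 431.]
side torch 0.54 [ 0.6263 -0.4617  0.001 ] [302. 145.]
side radio 0.87 [ 0.4743 -0.4587  0.0028] [348. 148.]
side padlock 0.64 [ 0.4063  0.3454 -0.0003] [361. 388.]
```

View images.

Run:
```python
from h import *
for c in("scene","side"):
    im=get_image(c)
    for l in("rod","rod_nose","strongbox","rack"):
        for r in trace(l,c)[:3]:
            P=cloud(im,r["mask"]); 
            print(c,l,round(r["confidence"],2),len(P),np.median(P,0),P.min(0),P.max(0))
    # rack rod axis: points z in 0.036..0.052 near line
    P=cloud(im,np.ones((480,640),bool))
    m=(P[:,0]>.41)&(P[:,0]<.53)&(P[:,1]>-.26)&(P[:,1]<-.02)&(P[:,2]>.042)&(P[:,2]<.06)
    Q=P[m]; v=cv2.fitLine(Q[:,:2].astype(np.float32),cv2.DIST_HUBER,0,.01,.01).ravel(); print("rackrod",m.sum(),v,np.degrees(np.arctan2(v[1],v[0]))%180,Q.max(0),Q.min(0))
    m=(P[:,0]>.5)&(P[:,0]<.8)&(P[:,1]>.05)&(P[:,1]<.35)&(P[:,2]>.098)&(P[:,2]<.112)
    Q=P[m]; print("housing top",m.sum(),cv2.minAreaRect(Q[:,:2].astype(np.float32)),np.median(Q[:,2]))
s=cv2.imread("pics/scene.png"); d=cv2.imread("pics/side.png")
a=cv2.resize(s[190:300,120:480],(800,244),interpolation=cv2.INTER_CUBIC)
b=cv2.resize(d[130:350,230:470],(360,330),interpolation=cv2.INTER_CUBIC)
o=np.zeros((574,800,3),np.uint8); o[:244]=a; o[244:,:360]=b; o[244:,360:]=cv2.resize(d,(440,330)); cv2.imwrite("pics/c1.png",o)
```

```text
scene rod 0.68 658 [ 0.46810452 -0.15405071  0.04507735] [ 3.97988493e-01 -2.49052664e-01 -8.52019253e-05] [ 0.51189903 -0.03499954  0.05628249]
scene rod 0.62 253 [0.39221813 0.07046716 0.013279  ] [ 0.35275107  0.00425002 -0.00064381] [0.43106183 0.1364526  0.02473245]
scene rod 0.5 274 [ 0.27209834 -0.34967165  0.015706  ] [ 0.18107836 -0.38950762 -0.00163674] [ 0.32498445 -0.29076476  0.02770204]
scene rod_nose 0.85 714 [ 0.46720304 -0.14965241  0.04462197] [ 0.37260581 -0.24623462 -0.0035293 ] [ 0.51027741 -0.03874061  0.05628249]
scene rod_nose 0.67 252 [ 0.27400334 -0.35081561  0.01626962] [ 0.1828246  -0.38884994 -0.00160597] [ 0.32245747 -0.29134945  0.02770204]
scene rod_nose 0.53 328 [0.39002708 0.06650874 0.01321639] [ 0.34075043 -0.00265552 -0.00319533] [0.43740328 0.14994649 0.02473245]
scene strongbox 0.71 6807 [0.66156939 0.16306578 0.06950829] [ 0.41005757  0.10001706 -0.00249423] [0.76653693 0.40613808 0.11006566]
scene rack 0.91 1242 [ 0.47043589 -0.14587616  0.00810695] [ 0.40757067 -0.23807113 -0.00277679] [ 0.52313595 -0.04918388  0.04510718]
scene rack 0.69 722
[... 1066 characters left out ...]
2856375]
side rod_nose 0.73 244 [ 0.24898473 -0.3338126   0.01432345] [ 0.18017719 -0.40634866 -0.00215094] [ 0.31970679 -0.28792721  0.02806591]
side strongbox 0.97 7437 [0.64543709 0.22921659 0.07209861] [ 0.53488571  0.02862308 -0.00226365] [0.78810671 0.3038308  0.11179748]
side rack 0.85 510 [ 0.46214318 -0.12183014  0.00964443] [ 0.417506   -0.23920297 -0.00180355] [ 0.51986144 -0.03932322  0.04927239]
rackrod 383 [ 0.34101546  0.9400577   0.46186832 -0.15444767] 70.06124 [ 0.50795632 -0.03666197  0.05846653] [ 0.42670445 -0.24626948  0.04204922]
housing top 1755 ((0.576526939868927, 0.1910594403743744), (0.05957888811826706, 0.16819213330745697), 8.415850639343262) 0.10659196842550478
```

View pics/scene.png

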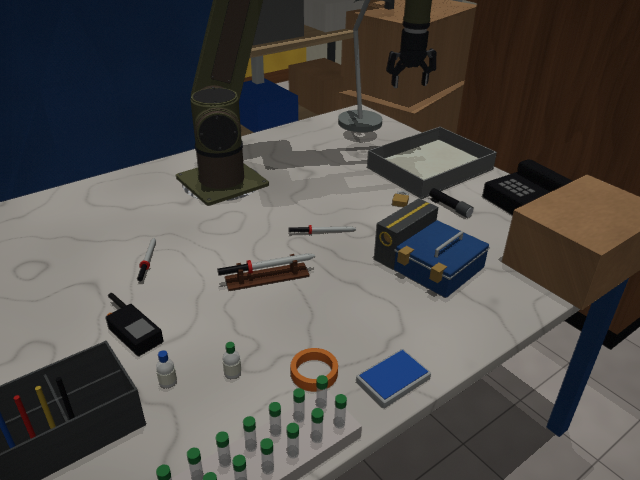

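View pics/c1.png

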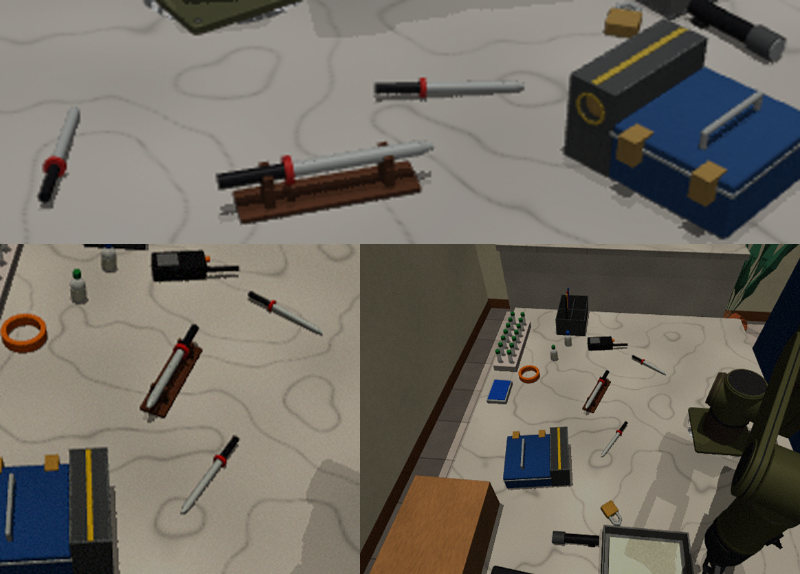

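The rods lie at scene px (145,263), (322,230) and (266,265). The one on the rack, (266,265), measures about 226 mm nose to tail against about 160 mm for the other two, so it is the largest. The enlarged crop confirms this: red collar at (250,266), nose at (316,257) pointing toward the strongbox. The yellow ring of the bore mouth is at (385,238).

```bash
python3 -m crank '{"fingers":[100,100,100,100,100,100,100,100,100,100],"slide":[[-0.034,-0.022,0],[-0.034,-0.022,0],[-0.034,-0.022,0],[-0.034,-0.022,0],[-0.034,-0.022,0],[-0.034,-0.022,0],[-0.034,-0.022,0],[-0.034,-0.022,0],[-0.034,-0.022,0],[-0.034,-0.022,0]],"yaw":[0,0,0,0,0,0,0,0,0,0]}' 
python3 -m crank '{"fingers":[100,100,100,100,100,100,100,100,100,100],"slide":[[0,0,0],[0,0,0],[0,0,0],[0,0,0],[0,0,0],[0,0,0],[0,0,0],[0,0,0],[0,0,0],[0,0,0]],"yaw":[0.12,0.12,0.12,0.12,0.12,0.12,0.12,0.12,0.12,0.12]}' 
python3 -c "from h import *;st()"
```

```text
time_s: 2.53
tool_pos: [0.446, 0.2068, 0.2027]
tcp_rot: [[-0.933, 0.36, 0.001], [0.36, 0.933, 0.0], [-0.0, 0.001, -1.0]]
force: [1.9, 1.0, 0.3]
grip_width: 1.003
gripper_force: 0.0
time_s: 3.37
tool_pos: [0.4452, 0.2085, 0.2025]
tcp_rot: [[0.004, 1.0, 0.0], [1.0, -0.004, 0.0], [0.0, 0.0, -1.0]]
force: [-0.3, 0.4, 0.1]
grip_width: 1.005
gripper_force: 0.0
3.3667 [0.4452 0.2085 0.2025] 
 [[ 0.004   1.      0.0001]
 [ 1.     -0.004   0.    ]
 [ 0.      0.0001 -1.    ]] F [-0.336   0.4295  0.1444] T [-0.0125 -0.0326 -0.0222] g 1.0045134577366166 0.0
```

```bash
python3 -m crank '{"fingers":[100,100,100,100,100,100,100,100,100],"slide":[[-0.039,0.0025,0],[-0.039,0.0025,0],[-0.039,0.0025,0],[-0.039,0.0025,0],[-0.039,0.0025,0],[-0.039,0.0025,0],[-0.039,0.0025,0],[-0.039,0.0025,0],[-0.039,0.0025,0]],"yaw":[0,0,0,0,0,0,0,0,0]}' 
python3 -m crank '{"fingers":[100,100,100,100,100],"slide":[[0,0,0],[0,0,0],[0,0,0],[0,0,0],[0,0,0]],"yaw":[0.115,0.115,0.114,0,0]}'
python3 - <<'E'
from h import *
st()
im=get_image("wrist"); cv2.imwrite("pics/w1.png",im["img"][:,:,::-1])
for l in("rod","rod_nose","rod_tail"):
    for r in tip_of(l,"wrist")[:2]: print(l,round(r["confidence"],2),w(im,r["at"]))
P=cloud(im,np.ones((480,640),bool)); m=(P[:,2]>.044)&(P[:,2]<.065)&(P[:,0]>.41)&(P[:,0]<.53)&(P[:,1]>-.26)&(P[:,1]<-.02)
Q=P[m]; v=cv2.fitLine(Q[:,:2].astype(np.float32),cv2.DIST_HUBER,0,.01,.01).ravel(); print(v,np.degrees(np.arctan2(v[1],v[0]))%180,Q.min(0),Q.max(0))
E
```

```text
time_s: 4.12
tool_pos: [0.4682, -0.1444, 0.2027]
tcp_rot: [[-0.002, 1.0, 0.001], [1.0, 0.002, -0.0], [-0.0, 0.001, -1.0]]
force: [0.5, 0.2, -0.1]
grip_width: 0.999
gripper_force: 0.0
time_s: 4.53
tool_pos: [0.4683, -0.1425, 0.2024]
tcp_rot: [[0.333, 0.943, 0.0], [0.943, -0.333, -0.0], [-0.0, 0.0, -1.0]]
force: [0.3, 0.8, -0.5]
grip_width: 1.001
gripper_force: 0.0
4.5333 [ 0.4683 -0.1425  0.2024] 
 [[ 0.3326  0.9431  0.0001]
 [ 0.9431 -0.3326 -0.    ]
 [-0.      0.0001 -1.    ]] F [ 0.29    0.7805 -0.4586] T [-0.0231 -0.0017 -0.0154] g 1.0005611681898197 0.0
rod 0.97 [0.3786 0.0548 0.012 ]
rod 0.89 [ 0.4532 -0.1755  0.0416]
rod_nose 0.89 [ 0.5049 -0.0338  0.0376]
rod_nose 0.38 [ 0.4554 -0.175   0.0388]
rod_tail 0.98 [0.3498 0.0016 0.0177]
rod_tail 0.92 [ 0.4325 -0.2471  0.0398]
[ 0.337   0.9415  0.4708 -0.1327] 70.30796 [ 0.4251 -0.2463  0.044 ] [ 0.5083 -0.0342  0.056 ]
```

View pics/w1.png

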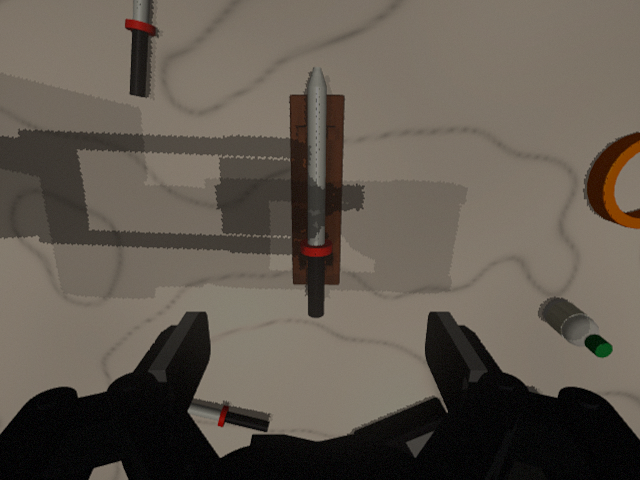

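```bash
python3 -m crank '{"fingers":[100,100,100,100,100,100,100,100],"slide":[[0,-0.001,0.036],[0,0,0.036],[0,0,0.036],[0,0,0.036],[0,0,0.025],[0,0,0.012],[0,0,0],[0,0,0]],"yaw":[0,0,0,0,0,0,0,0]}' 
python3 -m crank '{"fingers":[0,0,0,0,0,0,0,0,0,0],"slide":[[0,0,0],[0,0,0],[0,0,0],[0,0,0],[0,0,0],[0,0,0],[0,0,0],[0,0,0],[0,0,0],[0,0,0]],"yaw":[0,0,0,0,0,0,0,0,0,0]}' 40
```

```text
time_s: 5.4
tool_pos: [0.4671, -0.1417, 0.0209]
tcp_rot: [[0.334, 0.942, -0.002], [0.942, -0.334, 0.001], [0.0, -0.002, -1.0]]
force: [0.3, -0.2, -0.6]
grip_width: 0.998
gripper_force: 0.0
time_s: 6.23
tool_pos: [0.4673, -0.1421, 0.0214]
tcp_rot: [[0.335, 0.942, -0.0], [0.942, -0.335, 0.0], [-0.0, -0.0, -1.0]]
force: [-0.6, -0.1, 0.0]
grip_width: -0.001
gripper_force: 0.0
```

Run:
```python
from h import *
st()
im=get_image("wrist"); a=im["img"][:,:,::-1]
for c in ("wrist","side","scene"):
    im2=get_image(c)
    for l in("rod","rod_nose","rod_tail"):
        for r in tip_of(l,c)[:3]: print(c,l,round(r["confidence"],2),w(im2,r["at"]))
b=im2["img"][200:300,200:340,::-1]
o=np.hstack([cv2.resize(a,(480,360)),cv2.resize(b,(320,360))]); cv2.imwrite("pics/w2.png",o)
```

```text
6.2333 [ 0.4673 -0.1421  0.0214] 
 [[ 0.3354  0.9421 -0.0002]
 [ 0.9421 -0.3354  0.    ]
 [-0.     -0.0002 -1.    ]] F [-0.5721 -0.074   0.0382] T [-0.0345  0.0011  0.0128] g -0.0011999513862024054 0.0
wrist rod_nose 0.72 [ 0.5071 -0.0341  0.0408]
side rod 0.87 [0.3783 0.0468 0.0153]
side rod 0.5 [ 0.4546 -0.1772  0.0392]
side rod 0.46 [ 0.2744 -0.3526  0.0089]
side rod_nose 0.72 [0.4289 0.1505 0.0087]
side rod_nose 0.65 [ 0.5071 -0.0337  0.0421]
side rod_nose 0.49 [ 0.1724 -0.2882  0.0015]
side rod_tail 0.76 [ 0.4302 -0.243   0.0399]
side rod_tail 0.6 [0.3472 0.0039 0.0194]
side rod_tail 0.51 [ 0.3242 -0.3848  0.0147]
scene rod 0.9 [ 0.452  -0.1717  0.0408]
scene rod 0.65 [0.3792 0.0549 0.0123]
scene rod 0.56 [ 0.2703 -0.3483  0.016 ]
scene rod_nose 0.9 [ 0.5068 -0.0304  0.0384]
scene rod_nose 0.77 [ 0.1709 -0.2842  0.0089]
scene rod_nose 0.62 [0.4358 0.1525 0.0048]
scene rod_tail 0.76 [ 0.4332 -0.2457  0.0393]
scene rod_tail 0.72 [ 0.3222 -0.3829  0.0185]
scene rod_tail 0.68 [0.3451 0.0022 0.0126]
```

View pics/w2.png

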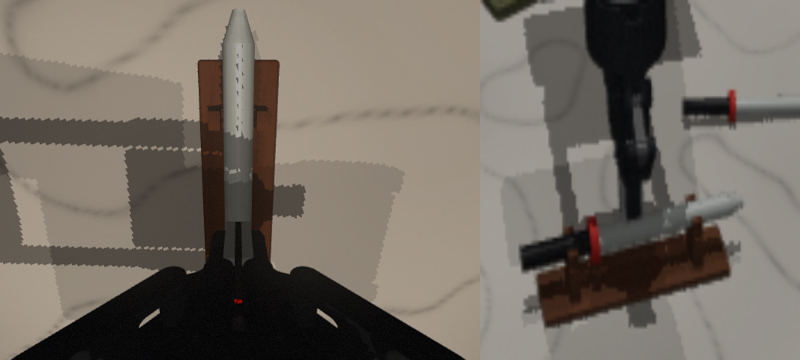

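Run:
```python
from h import *
for c in("scene","side","wrist"):
    im=get_image(c)
    P=cloud(im,np.ones((480,640),bool)); 
    d=np.hypot(P[:,0]-.467,P[:,1]+.142)
    print(c)
    for z in np.arange(.0,.2,.01):
        m=(d<.05)&(P[:,2]>=z)&(P[:,2]<z+.01)
        if m.sum(): print(round(z,3),m.sum(),P[m].mean(0).round(4),P[m].min(0).round(3),P[m].max(0).round(3))
```

```text
scene
0.0 671 [ 0.4742 -0.1446  0.0064] [ 0.426 -0.192  0.   ] [ 0.515 -0.092  0.01 ]
0.01 63 [ 0.4679 -0.1445  0.0109] [ 0.44  -0.186  0.01 ] [ 0.503 -0.094  0.013]
0.02 1 [ 0.456  -0.1838  0.0279] [ 0.456 -0.184  0.028] [ 0.456 -0.184  0.028]
0.03 68 [ 0.4721 -0.1488  0.0373] [ 0.437 -0.191  0.031] [ 0.491 -0.1    0.04 ]
0.04 222 [ 0.4714 -0.1445  0.0453] [ 0.44 -0.19  0.04] [ 0.492 -0.095  0.05 ]
0.05 51 [ 0.4661 -0.1601  0.0543] [ 0.443 -0.191  0.05 ] [ 0.485 -0.11   0.06 ]
0.06 35 [ 0.4753 -0.1479  0.0648] [ 0.462 -0.155  0.06 ] [ 0.485 -0.134  0.069]
0.07 40 [ 0.4748 -0.148   0.075 ] [ 0.457 -0.154  0.07 ] [ 0.483 -0.135  0.08 ]
0.08 15 [ 0.4754 -0.1493  0.0823] [ 0.463 -0.154  0.08 ] [ 0.484 -0.142  0.086]
0.09 19 [ 0.4761 -0.1548  0.0966] [ 0.437 -0.163  0.093] [ 0.496 -0.144  0.1  ]
0.1 29 [ 0.4914 -0.1547  0.1037] [ 0.468 -0.166  0.1  ] [ 0.507 -0.144  0.109]
0.11 48 [ 0.4898 -0.1577  0.1159] [ 0.45  -0.169  0.11 ] [ 0.514 -0.133  0.12 ]
0.12 44 [ 0.4819 -0.1564  0.1243] [ 0.448 -0.17   0.12 ] [ 0.515 -0.133  0.13 ]
0.13 33 [ 0.483  -0.1556  0.1351] [ 0.448 -0.165  0.13 ] [
[... 2552 characters left out ...]
[ 0.458 -0.14   0.06 ] [ 0.483 -0.128  0.07 ]
0.07 1136 [ 0.4711 -0.1334  0.0751] [ 0.457 -0.141  0.07 ] [ 0.483 -0.128  0.08 ]
0.08 1392 [ 0.4701 -0.136   0.0857] [ 0.456 -0.153  0.08 ] [ 0.485 -0.127  0.09 ]
0.09 3207 [ 0.4712 -0.1338  0.0965] [ 0.434 -0.161  0.09 ] [ 0.503 -0.12   0.1  ]
0.1 9938 [ 0.4701 -0.1368  0.1057] [ 0.429 -0.163  0.1  ] [ 0.51  -0.117  0.11 ]
0.11 8534 [ 0.4707 -0.1346  0.1155] [ 0.425 -0.163  0.11 ] [ 0.517 -0.114  0.12 ]
0.12 13208 [ 0.4705 -0.1315  0.125 ] [ 0.425 -0.161  0.12 ] [ 0.517 -0.113  0.13 ]
0.13 9677 [ 0.4715 -0.1281  0.1341] [ 0.425 -0.152  0.13 ] [ 0.517 -0.113  0.14 ]
0.14 334 [ 0.4742 -0.1253  0.1405] [ 0.457 -0.132  0.14 ] [ 0.491 -0.118  0.142]
```

The fingers shut on nothing. The wrist picture shows the rod undisturbed, running under the closed fingertips at (237,250). The depth from all three cameras puts the fingertips at z≈0.052, about 31 mm above the reported TCP. I'll open, go lower and check.

```bash
python3 -m crank '{"fingers":[100,100,100,100,100,100,100,100,100,100],"slide":[[0,0,0],[0,0,0],[0,0,0],[0,0,0],[0,0,0],[0,0,0],[0,0,0],[0,0,0.005],[0,0,0.005],[0,0,0.005]],"yaw":[0,0,0,0,0,0,0,0,0,0]}' 
python3 -m crank '{"fingers":[100,100,100,100],"slide":[[0,0,0.005],[0,0,0.005],[0,0,0.005],[0,0,0]],"yaw":[0,0,0,0]}'
python3 - <<'E'
from h import *
for c in("scene","side","wrist"):
    im=get_image(c)
    P=cloud(im,np.ones((480,640),bool))
    R=np.array(state()["tcp_rot"]);q=(P-np.array(state()["tool_pos"]))@R
    for s in(-1,1):
        m=(s*q[:,1]>.028)&(s*q[:,1]<.07)&(abs(q[:,0])<.02)&(P[:,2]>.014)
        if m.sum()>3: print(c,s,m.sum(),np.percentile(P[m][:,2],[0,2,5,20]))
E
```

```text
time_s: 7.87
tool_pos: [0.4673, -0.142, 0.0059]
tcp_rot: [[0.335, 0.942, -0.0], [0.942, -0.335, 0.0], [0.0, -0.0, -1.0]]
force: [-0.5, -0.5, -0.5]
grip_width: 0.999
gripper_force: 0.0
time_s: 8.2
tool_pos: [0.4666, -0.1417, -0.0098]
tcp_rot: [[0.335, 0.942, -0.002], [0.942, -0.335, 0.001], [0.0, -0.002, -1.0]]
force: [-0.6, -1.0, -0.4]
grip_width: 1.0
gripper_force: 0.0
scene -1 56 [0.03394205 0.03414897 0.03559445 0.04278701]
scene 1 2733 [0.03230384 0.05190173 0.0873521  0.15688256]
side -1 753 [0.03807728 0.04980473 0.06371239 0.09816414]
side 1 319 [0.03549251 0.04253076 0.04591702 0.0784041 ]
wrist -1 19011 [0.03155582 0.04013048 0.04637751 0.06981805]
wrist 1 19186 [0.03229365 0.0399718  0.04620409 0.06967548]
```

```bash
python3 -m crank '{"fingers":[0,0,0,0,0,0,0,0,0,0],"slide":[[0,0,0],[0,0,0],[0,0,0],[0,0,0],[0,0,0],[0,0,0],[0,0,0],[0,0,0],[0,0,0],[0,0,0]],"yaw":[0,0,0,0,0,0,0,0,0,0]}' 40
```

```text
time_s: 9.18
tool_pos: [0.4676, -0.1421, -0.0084]
tcp_rot: [[0.335, 0.942, 0.001], [0.942, -0.335, -0.0], [0.0, 0.001, -1.0]]
force: [-1.0, -0.1, 2.6]
grip_width: 0.172
gripper_force: 38.9
```

```bash
python3 -m crank '{"fingers":[0,0,0,0,0,0,0,0,0,0],"slide":[[0,0,-0.01],[0,0,-0.02],[0,0,-0.025],[0,0,-0.025],[0.015,0.0096,0],[0.03,0.0192,0],[0.03,0.0192,0],[0.03,0.0192,0],[0.03,0.0192,0],[0.014,0.0096,0]],"yaw":[0,0,0,0,0,0,0,0,0,0]}' 
python3 -m crank '{"fingers":[0,0,0,0,0,0,0],"slide":[[0,0,0],[0,0,0],[0,0,0],[0,0,0],[0,0,0],[0,0,0],[0,0,0]],"yaw":[-0.08,-0.1,-0.1,-0.1,-0.1,0,0]}'
cat > m.py <<'E'
from h import *
st(); s=state(); g=np.array(s["tool_pos"])
G=[];N=[];M=[];T=[]
for c in("wrist","side","scene"):
    im=get_image(c); a=im["img"]
    for l,L in(("rod_nose",N),("bore_mouth",M),("rod_tail",T)):
        r=[w(im,q["at"]) for q in tip_of(l,c) if q["confidence"]>.3]
        r=[x for x in r if x[2]>.055 and (l!="rod_tail" or np.hypot(*(x-g)[:2])<.2)][:1]
        if r: L.append(r[0]); print(c,l,r[0])
    P=cloud(im,np.ones((480,640),bool)); u=np.array(s["tcp_rot"])[:2,0]; d=P[:,:2]-g[:2]; al=d@u; la=d@np.array([-u[1],u[0]])
    zr=g[2]+.05
    m=(abs(la)<.03)&(((al>.02)&(al<.105))|((al<-.05)&(al>-.10)))&(abs(P[:,2]-zr)<.03)
    if m.sum()>20:
        Q=P[m]; print(c,"shaft pts",m.sum(),"lat med",np.median(la[m])," slope",np.polyfit(al[m],la[m],1)[0],"z95",np.percentile(Q[:,2],95),"front",np.percentile(Q[al[m]>0][:,2],[50,90]) if (al[m]>0).any() else "","back",np.percentile(Q[al[m]<0][:,2],[50,90]) if (al[m]<0).any() else "")
for n,L in(("nose",N),("mouth",M),("tail",T)):
    if L: print(n,np.mean(L,0))
E
python3 m.py
python3 - <<'E'
from h import *
for c in("side","scene"):
    im=get_image(c); P=cloud(im,np.ones((480,640),bool))
    m=(abs(P[:,2]-.105)<.005)&(np.hypot(P[:,0]-.5765,P[:,1]-.191)<.13)&(P[:,0]<.64)&(P[:,1]>.10)
    # yellow stripe line
    a=im["img"].astype(int).reshape(-1,3); z=im["z_map"].ravel()>0; a=a[z]
    y=(a[:,0]>1.6*a[:,2])&(a[:,1]>1.3*a[:,2])&(a[:,0]>80)&m
    Q=P[y][:,:2].astype(np.float32); 
    if len(Q)>10:
        v=cv2.fitLine(Q,cv2.DIST_HUBER,0,.01,.01).ravel(); print(c,len(Q),v,np.degrees(np.arctan2(v[1],v[0]))%180)
    Q=P[m][:,:2].astype(np.float32); print(c,len(Q),cv2.minAreaRect(Q),np.median(P[m][:,2]))
    cv2.imwrite(f"pics/{c}2.png",im["img"][:,:,::-1])
E
```

```text
time_s: 10.02
tool_pos: [0.6113, -0.0312, 0.071]
tcp_rot: [[0.334, 0.943, 0.003], [0.943, -0.334, 0.001], [0.002, 0.002, -1.0]]
force: [0.2, -0.8, -1.3]
grip_width: 0.17
gripper_force: 39.2
time_s: 10.6
tool_pos: [0.6071, -0.0338, 0.0707]
tcp_rot: [[-0.135, 0.991, -0.002], [0.991, 0.135, 0.0], [0.0, -0.002, -1.0]]
force: [0.1, 0.4, -1.2]
grip_width: 0.17
gripper_force: 39.2
10.6 [ 0.6071 -0.0338  0.0707] 
 [[-0.1348  0.9909 -0.0016]
 [ 0.9909  0.1348  0.0002]
 [ 0.0004 -0.0015 -1.    ]] F [ 0.062   0.3798 -1.2164] T [-0.0236 -0.0021  0.0089] g 0.17016498408607617 39.18122112751007
wrist shaft pts 13583 lat med -0.0009040343859543311  slope -0.000474591393420931 z95 0.12756177939163352 front [0.1259 0.1273] back 
side rod_nose [0.592  0.0819 0.125 ]
side bore_mouth [0.5883 0.1102 0.0731]
side shaft pts 187 lat med -0.0013452441835269027  slope -0.0031185835293862036 z95 0.13099444483929418 front [0.1272 0.1299] back 
scene rod_nose [0.5946 0.0822 0.1148]
scene bore_mouth [0.588  0.1077 0.0752]
scene rod_tail [ 0.626  -0.1425  0.1209]
scene shaft pts 218 lat med -0.005840331338571903  slope -0.008692634744611448 z95 0.1287309735645265 front [0.1225 0.1273] back [0.1252 0.1283]
nose [0.5933 0.082  0.1199]
mouth [0.5882 0.109  0.0742]
tail [ 0.626  -0.1425  0.1209]
side 262 [ 0.15473571 -0.9879559   0.5762693   0.19453022] 98.901474
side 1714 ((0.5769250988960266, 0.19091597199440002), (0.05933792516589165, 0.1692056655883789), 8.775782585144043) 0.10654229988938152
scene 146 [ 0.16545531 -0.98621726  0.5791122   0.16873848] 99.52369
scene 1018 ((0.5753477215766907, 0.1903662085533142), (0.06609629094600677, 0.17061538994312286), 8.131776809692383) 0.10498589756785243
```

```bash
python3 -m crank '{"fingers":[0,0,0,0,0,0],"slide":[[0,0.002,0],[0,0,0.015],[0,0,0.015],[0,0,0.01],[0,0,0.0045],[0,0,0]],"yaw":[-0.018,0,0,0,0,0]}' 
python3 m.py
python3 - <<'E'
from h import *
im=get_image("wrist"); a=im["img"][:,:,::-1]
b=get_image("side")["img"][220:320,240:380,::-1]
o=np.hstack([cv2.resize(a,(480,360)),cv2.resize(b,(320,360),interpolation=cv2.INTER_CUBIC)]); cv2.imwrite("pics/w3.png",o)
E
```

```text
time_s: 11.8
tool_pos: [0.6087, -0.0334, 0.0255]
tcp_rot: [[-0.156, 0.988, -0.003], [0.988, 0.156, 0.0], [0.001, -0.003, -1.0]]
force: [-0.1, 0.5, -2.1]
grip_width: 0.175
gripper_force: 39.2
11.8 [ 0.6087 -0.0334  0.0255] 
 [[-0.1557  0.9878 -0.0029]
 [ 0.9878  0.1557  0.0004]
 [ 0.0008 -0.0028 -1.    ]] F [-0.1368  0.4563 -2.1153] T [-0.0046  0.0136 -0.021 ] g 0.17495025837848083 39.203349351882935
wrist shaft pts 13596 lat med -0.0010005760146709537  slope -0.0006629127656415828 z95 0.08243657720101098 front [0.0807 0.0821] back 
side rod_nose [0.5915 0.0829 0.0777]
side bore_mouth [0.5881 0.11   0.0738]
side shaft pts 173 lat med -0.002919162971687932  slope -0.003114878498244109 z95 0.08721116334198575 front [0.0837 0.0866] back 
scene rod_nose [0.5931 0.0837 0.0751]
scene bore_mouth [0.5889 0.1087 0.0754]
scene rod_tail [ 0.6282 -0.1423  0.0759]
scene shaft pts 187 lat med -0.006049967919103535  slope -0.004550793347422935 z95 0.08506498332991563 front [0.0797 0.0837] back [0.0812 0.0846]
nose [0.5923 0.0833 0.0764]
mouth [0.5885 0.1093 0.0746]
tail [ 0.6282 -0.1423  0.0759]
```

View pics/w3.png

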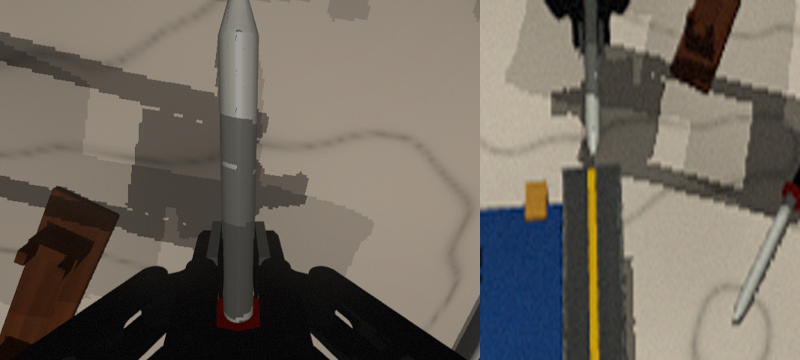

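The wrist picture shows the rod straight in the fingers (x≈238, collar at (238,315)). In the side crop the nose at (593,155) is in line with the housing's yellow stripe at (592,170).

```bash
python3 -m crank '{"fingers":[0,0,0,0,0,0],"slide":[[0.008,0,0],[0.008,0,0],[0.006,0,0],[0.005,0,0],[0.003,0,0],[0,0,0]],"yaw":[0,0,0,0,0,0]}' 
python3 -m crank '{"fingers":[0,0,0,0],"slide":[[0.003,0,0],[0.003,0,0],[0.002,0,0],[0,0,0]],"yaw":[0,0,0,0]}'
python3 -c "from h import *;st()"
```

```text
time_s: 13.0
tool_pos: [0.6048, -0.0029, 0.0269]
tcp_rot: [[-0.157, 0.988, -0.0], [0.988, 0.157, 0.0], [0.0, -0.0, -1.0]]
force: [1.4, -0.9, -1.0]
grip_width: 0.167
gripper_force: 39.2
time_s: 13.33
tool_pos: [0.6038, 0.0043, 0.0269]
tcp_rot: [[-0.156, 0.988, -0.0], [0.988, 0.156, 0.0], [0.0, -0.0, -1.0]]
force: [-0.8, 0.4, -0.9]
grip_width: 0.172
gripper_force: 39.2
13.3333 [0.6038 0.0043 0.0269] 
 [[-0.1555  0.9878 -0.0001]
 [ 0.9878  0.1555  0.0001]
 [ 0.0002 -0.0001 -1.    ]] F [-0.793   0.3607 -0.8602] T [-0.0599  0.0027  0.0137] g 0.17242694365897995 39.20285940170288
```

```bash
for i in 1 2; do python3 -m crank '{"fingers":[0,0,0,0],"slide":[[0.002,0,0],[0.002,0,0],[0,0,0],[0,0,0]],"yaw":[0,0,0,0]}'; python3 -c "from h import *;s=state();print(np.array(s['wrist_torque']).round(3))"; done
```

```text
time_s: 13.67
tool_pos: [0.6032, 0.0079, 0.0269]
tcp_rot: [[-0.155, 0.988, -0.0], [0.988, 0.155, -0.0], [-0.0, -0.0, -1.0]]
force: [-0.0, -0.4, -1.8]
grip_width: 0.172
gripper_force: 39.2
[ 0.007 -0.03  -0.015]
time_s: 14.0
tool_pos: [0.6027, 0.0119, 0.0269]
tcp_rot: [[-0.155, 0.988, 0.0], [0.988, 0.155, -0.0], [-0.0, 0.0, -1.0]]
force: [1.1, 0.5, -2.5]
grip_width: 0.17
gripper_force: 39.2
[-0.036 -0.044 -0.019]
```

```bash
for i in 1 2; do python3 -m crank '{"fingers":[0,0,0,0],"slide":[[0.0015,0,0],[0.0015,0,0],[0,0,0],[0,0,0]],"yaw":[0,0,0,0]}'; python3 -c "from h import *;s=state();print(np.array(s['wrist_torque']).round(3))"; done
```

```text
time_s: 14.33
tool_pos: [0.6026, 0.0149, 0.027]
tcp_rot: [[-0.155, 0.988, 0.001], [0.988, 0.155, 0.0], [-0.0, 0.001, -1.0]]
force: [1.0, 0.3, -1.3]
grip_width: 0.169
gripper_force: 39.2
[-0.031 -0.11  -0.128]
time_s: 14.67
tool_pos: [0.6024, 0.0178, 0.0271]
tcp_rot: [[-0.155, 0.988, 0.001], [0.988, 0.155, 0.0], [-0.0, 0.001, -1.0]]
force: [2.2, -1.3, -2.6]
grip_width: 0.173
gripper_force: 39.4
[-0.213 -0.355 -0.239]
```

```bash
python3 -m crank '{"fingers":[0,0,0,0],"slide":[[0,0.001,0],[0,0,0],[0,0,0],[0,0,0]],"yaw":[0,0,0,0]}'; python3 -c "from h import *;s=state();print(np.array(s['wrist_torque']).round(3))"; python3 -m crank '{"fingers":[0,0,0,0],"slide":[[0.0015,0.0003,0],[0.0015,0,0],[0,0,0],[0,0,0]],"yaw":[0,0,0,0]}'; python3 -c "from h import *;s=state();print(np.array(s['wrist_torque']).round(3))"
```

```text
time_s: 15.0
tool_pos: [0.6027, 0.0179, 0.0269]
tcp_rot: [[-0.155, 0.988, -0.0], [0.988, 0.155, 0.0], [0.0, -0.0, -1.0]]
force: [1.7, -1.0, -1.0]
grip_width: 0.178
gripper_force: 39.3
[-0.175 -0.267 -0.146]
time_s: 15.33
tool_pos: [0.6029, 0.0211, 0.027]
tcp_rot: [[-0.155, 0.988, 0.001], [0.988, 0.155, 0.0], [-0.0, 0.001, -1.0]]
force: [2.5, -1.0, -2.2]
grip_width: 0.173
gripper_force: 39.4
[-0.27  -0.397 -0.223]
```

```bash
python3 -m crank '{"fingers":[0,0,0,0],"slide":[[0,0.0015,0],[0,0,0],[0,0,0],[0,0,0]],"yaw":[0,0,0,0]}'; python3 -c "from h import *;s=state();print(np.array(s['wrist_torque']).round(3))"; python3 -m crank '{"fingers":[0,0,0,0],"slide":[[0.0015,0.0003,0],[0.0015,0,0],[0,0,0],[0,0,0]],"yaw":[0,0,0,0]}'; python3 -c "from h import *;s=state();print(np.array(s['wrist_torque']).round(3))"
```

```text
time_s: 15.67
tool_pos: [0.6036, 0.0214, 0.0267]
tcp_rot: [[-0.155, 0.988, -0.001], [0.988, 0.155, 0.0], [0.0, -0.001, -1.0]]
force: [0.0, -0.6, -0.6]
grip_width: 0.174
gripper_force: 39.2
[-0.122 -0.194 -0.097]
time_s: 16.0
tool_pos: [0.6037, 0.0246, 0.0269]
tcp_rot: [[-0.155, 0.988, -0.0], [0.988, 0.155, 0.0], [0.001, -0.0, -1.0]]
force: [1.3, -0.0, -1.5]
grip_width: 0.171
gripper_force: 39.2
[ 0.043 -0.157 -0.102]
```

```bash
python3 -m crank '{"fingers":[0,0,0,0,0],"slide":[[0.002,0.0007,0],[0.002,0,0],[0.002,0,0],[0.001,0,0],[0,0,0]],"yaw":[0,0,0,0,0]}'; python3 -c "from h import *;s=state();print(np.array(s['wrist_torque']).round(3))"; python3 -m crank '{"fingers":[0,0,0,0,0],"slide":[[0.002,0,0],[0.002,0,0],[0.002,0,0],[0.001,0,0],[0,0,0]],"yaw":[0,0,0,0,0]}'; python3 -c "from h import *;s=state();print(np.array(s['wrist_torque']).round(3))"
```

```text
time_s: 16.42
tool_pos: [0.6031, 0.0316, 0.0268]
tcp_rot: [[-0.156, 0.988, -0.001], [0.988, 0.156, 0.0], [0.0, -0.001, -1.0]]
force: [0.2, -0.2, -0.4]
grip_width: 0.168
gripper_force: 39.2
[0.019 0.065 0.021]
time_s: 16.83
tool_pos: [0.6023, 0.0384, 0.0269]
tcp_rot: [[-0.156, 0.988, -0.0], [0.988, 0.156, 0.0], [0.0, -0.0, -1.0]]
force: [-0.4, -1.2, -1.7]
grip_width: 0.174
gripper_force: 39.2
[-0.007  0.     0.006]
```

```bash
for i in 1 2; do python3 -m crank '{"fingers":[0,0,0,0,0],"slide":[[0.002,0,0],[0.002,0,0],[0.002,0,0],[0.002,0,0],[0,0,0]],"yaw":[0,0,0,0,0]}'; python3 -c "from h import *;s=state();print(np.array(s['wrist_torque']).round(3))"; done
```

```text
time_s: 17.25
tool_pos: [0.601, 0.0465, 0.0269]
tcp_rot: [[-0.156, 0.988, -0.0], [0.988, 0.156, 0.0], [0.0, -0.0, -1.0]]
force: [0.4, 0.6, -1.6]
grip_width: 0.17
gripper_force: 39.2
[-0.052 -0.03   0.03 ]
time_s: 17.67
tool_pos: [0.5997, 0.0544, 0.0269]
tcp_rot: [[-0.156, 0.988, -0.0], [0.988, 0.156, 0.0], [0.0, -0.0, -1.0]]
force: [0.0, 0.6, -2.3]
grip_width: 0.173
gripper_force: 39.2
[-0.027  0.012  0.014]
```

```bash
for i in 1 2; do python3 -m crank '{"fingers":[0,0,0,0,0],"slide":[[0.002,0,0],[0.002,0,0],[0.002,0,0],[0.002,0,0],[0,0,0]],"yaw":[0,0,0,0,0]}'; python3 -c "from h import *;s=state();print(np.array(s['wrist_torque']).round(3))"; done
python3 m.py | grep -v shaft
```

```text
time_s: 18.08
tool_pos: [0.5985, 0.0622, 0.0269]
tcp_rot: [[-0.156, 0.988, -0.0], [0.988, 0.156, 0.0], [0.0, -0.0, -1.0]]
force: [-0.2, 0.8, -2.3]
grip_width: 0.171
gripper_force: 39.2
[-0.045  0.007 -0.015]
time_s: 18.5
tool_pos: [0.5972, 0.0701, 0.0268]
tcp_rot: [[-0.156, 0.988, -0.0], [0.988, 0.156, 0.0], [0.0, -0.0, -1.0]]
force: [-0.3, 0.4, -2.9]
grip_width: 0.169
gripper_force: 39.2
[-0.094 -0.005 -0.007]
18.5 [0.5972 0.0701 0.0268] 
 [[-0.1555  0.9878 -0.0003]
 [ 0.9878  0.1555  0.0002]
 [ 0.0002 -0.0003 -1.    ]] F [-0.3042  0.3573 -2.8707] T [-0.0941 -0.0045 -0.0072] g 0.16855123583886406 39.152902364730835
side bore_mouth [0.5877 0.1103 0.0758]
scene bore_mouth [0.5872 0.1091 0.0747]
scene rod_tail [ 0.6184 -0.0379  0.0793]
mouth [0.5874 0.1097 0.0753]
tail [ 0.6184 -0.0379  0.0793]
```

```bash
python3 -m crank '{"fingers":[0,0,0,0,0],"slide":[[0.002,0,0],[0.002,0,0],[0.002,0,0],[0.002,0,0],[0,0,0]],"yaw":[0,0,0,0,0]}'; python3 -c "from h import *;s=state();print(np.array(s['wrist_torque']).round(3))"
python3 - <<'E'
from h import *
im=get_image("side"); b=im["img"][210:310,240:360,::-1]
im=get_image("scene"); a=im["img"][200:290,310:430,::-1]
o=np.hstack([cv2.resize(a,(400,300),interpolation=cv2.INTER_CUBIC),cv2.resize(b,(360,300),interpolation=cv2.INTER_CUBIC)]); cv2.imwrite("pics/w4.png",o)
E
```

```text
time_s: 19.52
tool_pos: [0.5961, 0.0782, 0.0269]
tcp_rot: [[-0.156, 0.988, -0.0], [0.988, 0.156, 0.0], [0.0, 0.0, -1.0]]
force: [-0.8, 0.4, -2.4]
grip_width: 0.171
gripper_force: 39.1
[-0.     0.004 -0.014]
```

View pics/w4.png

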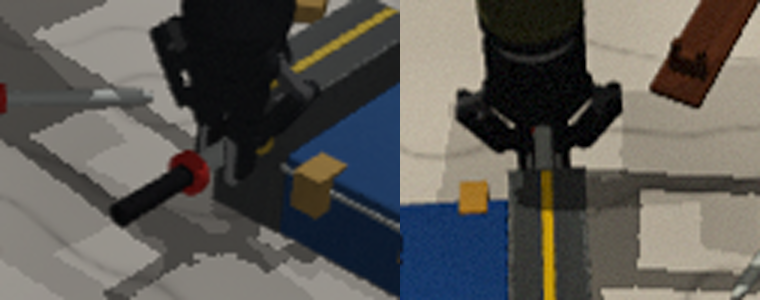

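The scene crop shows the rod in the bore with its collar at (190,172) and the fingers on the bare shaft just off the face at (235,165). Now release.

```bash
python3 -m crank '{"fingers":[60,60,60,60,60,60,60,60],"slide":[[0,0,0],[0,0,0],[0,0,0],[0,0,0],[0,0,0],[0,0,0],[0,0,0],[0,0,0]],"yaw":[0,0,0,0,0,0,0,0]}'
python3 -m crank '{"fingers":[60,60,60,60,60],"slide":[[0,0,-0.012],[0,0,-0.012],[0,0,-0.02],[0,0,-0.02],[0,0,0]],"yaw":[0,0,0,0,0]}'
cat > r.py <<'E'
from h import *
for c in("scene","side","wrist"):
    im=get_image(c)
    for l in("rod","rod_tail"):
        for q in tip_of(l,c):
            x=w(im,q["at"])
            if x[2]>.05 and q["confidence"]>.3: print(c,l,round(q["confidence"],2),x)
    a=im["img"].astype(int); P=cloud(im,(a[...,0]>90)&(a[...,1]<50)&(a[...,2]<60))
    P=P[(P[:,2]>.055)&(P[:,2]<.1)&(np.hypot(P[:,0]-.6,P[:,1]-.03)<.1)]
    if len(P): print(c,"red",len(P),P.mean(0),P.min(0),P.max(0))
    P=cloud(im,np.ones((480,640),bool)); u=np.array([-.155,.988]); d=P[:,:2]-np.array([.5888,.1092]); al=d@u; la=d@np.array([-u[1],u[0]])
    for lo,hi in((-.015,-.005),(-.04,-.03),(-.1,-.085),(-.12,-.105),(-.135,-.125)):
        m=(al>lo)&(al<hi)&(abs(la)<.02)&(P[:,2]>.06)&(P[:,2]<.1)
        if m.sum()>4: print(c,lo,m.sum(),"ztop",np.percentile(P[m][:,2],95).round(4),"lat",la[m].min().round(4),la[m].max().round(4))
E
python3 r.py
```

```text
time_s: 20.28
tool_pos: [0.5962, 0.0776, 0.0269]
tcp_rot: [[-0.155, 0.988, 0.0], [0.988, 0.155, -0.0], [-0.0, 0.0, -1.0]]
force: [0.3, 0.5, 0.9]
grip_width: 0.603
gripper_force: 0.0
time_s: 20.7
tool_pos: [0.5992, 0.0778, 0.0948]
tcp_rot: [[-0.155, 0.988, 0.007], [0.988, 0.155, 0.0], [-0.001, 0.007, -1.0]]
force: [1.3, 0.1, -0.1]
grip_width: 0.6
gripper_force: 0.0
scene rod 0.77 [0.60321806 0.04688603 0.07501973]
scene rod_tail 0.66 [ 0.61921109 -0.02678491  0.07434445]
scene red 19 [0.61293995 0.04170947 0.08364208] [0.60671014 0.03706569 0.07398659] [0.61699082 0.0523764  0.08989795]
scene -0.015 21 ztop 0.0824 lat -0.0117 0.0
scene -0.04 21 ztop 0.0826 lat -0.0125 0.0021
scene -0.1 41 ztop 0.0816 lat -0.0145 -0.0005
scene -0.12 38 ztop 0.0824 lat -0.0145 -0.0015
scene -0.135 27 ztop 0.0829 lat -0.0162 -0.0013
side rod 0.66 [0.60420371 0.04131304 0.07248683]
side rod_tail 0.75 [ 0.61843628 -0.02940595  0.07589259]
side red 12 [0.61279201 0.0412901  0.08597069] [0.60798208 0.03728654 0.08166638] [0.61841949 0.04493353 0.08921852]
side -0.04 20 ztop 0.0842 lat -0.0121 0.0005
side -0.1 30 ztop 0.0837 lat -0.0135 -0.0007
side -0.12 26 ztop 0.0828 lat -0.0133 -0.0004
wrist rod 0.92 [0.60371426 0.04258908 0.07151341]
wrist rod_tail 0.89 [ 0.61942141 -0.03311812  0.06921437]
wrist red 302 [0.61177236 0.04133401 0.08513011] [0.60026083 0.03041418 0.07582902] [0.6193327  0.04664073 0.08856124]
wrist -0.015 478 ztop 0.082 lat -0.012 0.0031
wrist -0.04 517 ztop 0.0816 lat -0.013 0.0028
wrist -0.1 584 ztop 0.081 lat -0.014 0.0014
wrist -0.12 526 ztop 0.0809 lat -0.0143 0.0014
wrist -0.135 327 ztop 0.0808 lat -0.0146 0.0009
```

```bash
python3 -m crank '{"fingers":[60,60,60,60,60],"slide":[[-0.03,0.0015,0],[-0.03,0.0015,0],[-0.0166,0,0],[0,0,0],[0,0,0]],"yaw":[-0.019,0,0,0,0]}'
python3 - <<'E'
from h import *
s=state(); R=np.array(s["tcp_rot"])
im=get_image("wrist"); P=cloud(im,np.ones((480,640),bool)); q=(P-np.array(s["tool_pos"]))@R
for lo,hi in((.015,.03),(.05,.065),(.065,.08),(.08,.1)):
    m=(q[:,0]>lo)&(q[:,0]<hi)&(abs(q[:,1])<.02)&(P[:,2]>.072)&(P[:,2]<.086)
    if m.sum(): print(lo,m.sum(),np.median(q[m,1]),q[m,1].min(),q[m,1].max())
for l in("rod","rod_tail"):
    for t in tip_of(l,"wrist")[:2]: print(l,t["confidence"],R.T@(w(im,t["at"])-np.array(s["tool_pos"])))
a=im["img"].astype(int); Q=cloud(im,(a[...,0]>90)&(a[...,1]<50)&(a[...,2]<60)); Q=(Q-np.array(s["tool_pos"]))@R; print("red",np.percentile(Q,[2,50,98],axis=0))
E
```

```text
time_s: 21.57
tool_pos: [0.6117, 0.0019, 0.0904]
tcp_rot: [[-0.172, 0.985, -0.001], [0.985, 0.172, 0.0], [0.001, -0.001, -1.0]]
force: [1.6, 0.2, 0.4]
grip_width: 0.602
gripper_force: 0.0
0.015 842 0.00041504662715330246 -0.007489353475390279 0.008300108853222828
0.05 1041 0.00043663588793722694 -0.007549571825134404 0.008354347617940561
0.065 1105 0.00044597891405229417 -0.007699065282991927 0.008190063737389602
0.08 1622 2.611436912365768e-05 -0.007801781751846006 0.007949372237284444
rod 0.93 [0.0436726  0.00034836 0.02047202]
rod_tail 0.84 [-0.03294548 -0.00198054  0.0187211 ]
red [[ 0.02524086 -0.00621538  0.00138106]
 [ 0.03862666  0.00090805  0.00283457]
 [ 0.04222447  0.01904462  0.0154682 ]]
```

```bash
python3 -m crank '{"fingers":[60,60,60,60,60],"slide":[[0,0.0003,0.02],[0,0,0.02],[0,0,0.015],[0,0,0.009],[0,0,0]],"yaw":[0,0,0,0,0]}'
python3 -m crank '{"fingers":[0,0,0,0,0,0,0],"slide":[[0,0,0],[0,0,0],[0,0,0],[0,0,0],[0,0,0],[0,0,0],[0,0,0]],"yaw":[0,0,0,0,0,0,0]}' 40
python3 -c "from h import *;st()"
```

```text
time_s: 22.13
tool_pos: [0.6101, 0.0038, 0.0247]
tcp_rot: [[-0.175, 0.984, -0.005], [0.985, 0.175, 0.0], [0.001, -0.004, -1.0]]
force: [-1.1, 0.2, -0.0]
grip_width: 0.599
gripper_force: 0.0
time_s: 22.72
tool_pos: [0.6126, 0.0027, 0.0274]
tcp_rot: [[-0.174, 0.985, 0.001], [0.985, 0.174, 0.0], [-0.0, 0.001, -1.0]]
force: [0.4, 0.7, 0.7]
grip_width: 0.169
gripper_force: 38.9
22.7167 [0.6126 0.0027 0.0274] 
 [[-0.174   0.9848  0.0011]
 [ 0.9848  0.174   0.0001]
 [-0.0001  0.0011 -1.    ]] F [0.399  0.7134 0.658 ] T [0.1451 0.0063 0.0359] g 0.1687446771125326 38.90216410160065
```

```bash
for i in 1 2 3; do python3 -m crank '{"fingers":[0,0,0,0,0],"slide":[[0.002,0,0],[0.002,0,0],[0.002,0,0],[0.002,0,0],[0,0,0]],"yaw":[0,0,0,0,0]}' | egrep "pos|force"; python3 -c "from h import *;s=state();print(np.array(s['wrist_torque']).round(3))"; done
```

```text
tool_pos: [0.6115, 0.009, 0.0273]
force: [0.2, -3.9, 1.7]
gripper_force: 39.0
[-0.626 -0.008  0.03 ]
tool_pos: [0.61, 0.0171, 0.0273]
force: [1.0, -4.7, 1.4]
gripper_force: 39.0
[-0.662 -0.012  0.071]
tool_pos: [0.6085, 0.025, 0.0273]
force: [0.6, -4.5, 3.4]
gripper_force: 39.0
[-0.712 -0.066  0.067]
```

```bash
for i in 1 2 3; do python3 -m crank '{"fingers":[0,0,0,0,0],"slide":[[0.0015,0,0],[0.0015,0,0],[0.0015,0,0],[0.0015,0,0],[0,0,0]],"yaw":[0,0,0,0,0]}' | egrep "pos|force"; python3 -c "from h import *;s=state();print(np.array(s['wrist_torque']).round(3))"; done
```

```text
tool_pos: [0.6075, 0.0307, 0.0273]
force: [0.2, -5.3, 3.5]
gripper_force: 39.0
[-0.802 -0.037  0.032]
tool_pos: [0.6065, 0.0365, 0.0274]
force: [-0.6, -6.3, 3.6]
gripper_force: 39.0
[-0.882 -0.011  0.041]
tool_pos: [0.6061, 0.0401, 0.0275]
force: [1.2, -13.4, 2.6]
gripper_force: 39.1
[-1.894 -0.217  0.037]
```

```bash
for i in 1 2 3; do python3 -m crank '{"fingers":[0,0,0,0],"slide":[[0.001,0,0],[0.001,0,0],[0.001,0,0],[0,0,0]],"yaw":[0,0,0,0]}' | egrep "pos|force"; python3 -c "from h import *;s=state();print(np.array(s['wrist_torque']).round(3))"; done
```

```text
tool_pos: [0.6057, 0.0425, 0.0276]
force: [0.8, -12.8, 4.0]
gripper_force: 39.1
[-2.142 -0.162  0.077]
tool_pos: [0.6052, 0.0452, 0.0277]
force: [1.2, -15.5, 3.6]
gripper_force: 39.1
[-2.24  -0.101  0.033]
tool_pos: [0.6047, 0.048, 0.0277]
force: [1.5, -15.3, 3.9]
gripper_force: 39.1
[-2.331 -0.139  0.105]
```

```bash
for i in 1 2; do python3 -m crank '{"fingers":[0,0,0],"slide":[[0.0007,0,0],[0.0008,0,0],[0,0,0]],"yaw":[0,0,0]}' | egrep "pos|force"; python3 -c "from h import *;s=state();print(np.array(s['wrist_torque']).round(3))"; done
```

```text
tool_pos: [0.6046, 0.0483, 0.0278]
force: [1.7, -19.0, 4.4]
gripper_force: 39.2
[-2.79  -0.183  0.043]
tool_pos: [0.6047, 0.0484, 0.0278]
force: [1.7, -23.6, 3.5]
gripper_force: 39.2
[-3.479 -0.283  0.034]
```

Dead stop: the force rises from 15 to 24 N with no further motion, about 10.5 mm after first bolt contact. Release and back off.

```bash
python3 -m crank '{"fingers":[0,60,60,60,60,60,60,60,60],"slide":[[-0.0015,0,0],[0,0,0],[0,0,0],[0,0,0],[0,0,0],[0,0,0],[0,0,0],[0,0,0],[0,0,0]],"yaw":[0,0,0,0,0,0,0,0,0]}'
python3 -m crank '{"fingers":[60,60,60,60,60,60,60],"slide":[[0,0,-0.012],[0,0,-0.02],[0,0,-0.02],[0,0,-0.02],[0,0,-0.02],[0,0,0],[0,0,0]],"yaw":[0,0,0,0,0,0,0]}'
python3 r.py
python3 - <<'E'
from h import *
for c in("scene","side"):
    im=get_image(c)
    for q in tip_of("bolt",c)[:2]: print(c,"bolt",q["confidence"],w(im,q["at"]))
    P=cloud(im,np.ones((480,640),bool)); u=np.array([-.155,.988]); d=P[:,:2]-np.array([.5888,.1092]); al=d@u; la=d@np.array([-u[1],u[0]])
    m=(al>.166)&(al<.19)&(abs(la)<.02)&(P[:,2]>.055)&(P[:,2]<.095); print(c,"far",m.sum(),np.sort(al[m])[-8:])
a=im["img"][210:310,240:360,::-1]; b=get_image("wrist")["img"][:,:,::-1]
cv2.imwrite("pics/w5.png",np.hstack([cv2.resize(a,(360,300),interpolation=cv2.INTER_CUBIC),cv2.resize(b,(400,300))]))
E
```

```text
time_s: 27.47
tool_pos: [0.603, 0.0547, 0.0268]
tcp_rot: [[-0.175, 0.985, -0.0], [0.985, 0.175, 0.0], [0.0, -0.0, -1.0]]
force: [-0.6, -0.1, 0.1]
grip_width: 0.602
gripper_force: 0.0
time_s: 28.05
tool_pos: [0.6041, 0.0545, 0.1202]
tcp_rot: [[-0.174, 0.985, 0.003], [0.985, 0.174, 0.0], [-0.0, 0.003, -1.0]]
force: [-0.2, 1.0, -0.7]
grip_width: 0.601
gripper_force: 0.0
scene rod 0.56 [0.59472784 0.09323159 0.07394518]
scene rod_tail 0.89 [0.61333826 0.0166217  0.07468477]
scene red 12 [0.60428851 0.08894275 0.08312241] [0.59798774 0.08619573 0.07022736] [0.61140945 0.10158258 0.08896913]
scene -0.015 18 ztop 0.0823 lat -0.0135 -0.0011
scene -0.04 31 ztop 0.0867 lat -0.0152 0.0056
scene -0.1 52 ztop 0.0813 lat -0.0157 0.0008
side rod 0.72 [0.59697236 0.08707558 0.07366462]
side rod_tail 0.76 [0.6080135  0.01734538 0.07361682]
side red 6 [0.60591436 0.08888821 0.08537221] [0.59902889 0.0853716  0.08252023] [0.61105196 0.09269564 0.0890216 ]
side -0.04 8 ztop 0.0843 lat -0.0145 0.0051
side -0.1 21 ztop 0.0825 lat -0.0136 -0.0009
wrist rod 0.84 [0.59948734 0.09204525 0.07169829]
wrist rod_tail 0.55 [0.61152962 0.01511257 0.07193553]
wrist red 514 [0.59889856 0.08630998 0.08607045] [0.58720241 0.08040979 0.07658467] [0.61223219 0.09217369 0.08939618]
wrist -0.015 503 ztop 0.0817 lat -0.0132 0.0029
wrist -0.04 428 ztop 0.0811 lat -0.0134 0.002
wrist -0.1 351 ztop 0.0802 lat -0.0152 0.0003Traceback (most recent call last):
  File "<stdin>", line 4, in <module>
ValueError: it knows: bore_mouth, padlock, rack, radio, rod, rod_nose, rod_tail, strongbox, tape, torch, vial
```

Run:
```python
from h import *
for c in("scene","side"):
    im=get_image(c)
    P=cloud(im,np.ones((480,640),bool)); u=np.array([-.155,.988]); d=P[:,:2]-np.array([.5888,.1092]); al=d@u; la=d@np.array([-u[1],u[0]])
    m=(al>.16)&(al<.19)&(abs(la)<.02)&(P[:,2]>.04)&(P[:,2]<.1); print(c,"far",m.sum(),np.sort(al[m])[-8:])
print(px(im,[.563,.272,.075]))
x,y=px(im,[.563,.272,.075]).astype(int)
a=im["img"][y-40:y+40,x-40:x+40,::-1]; b=get_image("wrist")["img"][:,:,::-1]
cv2.imwrite("pics/w5.png",np.hstack([cv2.resize(a,(300,300),interpolation=cv2.INTER_CUBIC),cv2.resize(b,(400,300))]))
```

```text
scene far 0 []
side far 245 [0.16906039 0.16913351 0.16933285 0.16971298 0.16982732 0.1702021
 0.17065377 0.17219416]
[291.30961706 335.22137507]
```

View pics/w5.png

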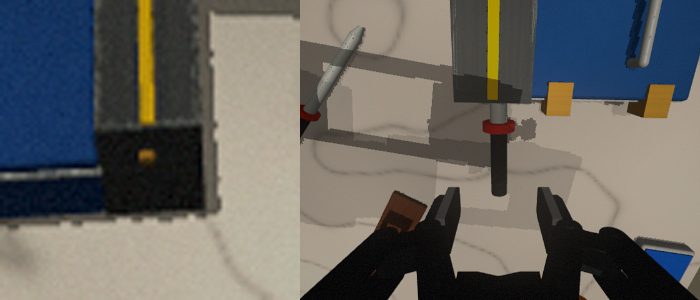

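The side crop shows the brass bolt end out of the far face at (147,155). The wrist view shows the rod in the bore, collar at (498,127), and the fingers clear.

```bash
python3 -c "from station import *;print(job_done())"
```

```text
the job is handed in; nothing more can be done
None
```

The strongbox should be locked, and I've handed the job in: the rod is pushed home with its nose about 131 mm inside the mouth and the bolt at its dead stop, then released with the arm clear; the hand-in gave no verdict.

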